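Refill the tilt-out walnut bin

ROBOT

A 6-joint arm with a two-finger parallel gripper is mounted at the origin on the work surface; the furniture and walls round the work are solid. World frame = base frame: x ahead of the robot, y to its left, z up, the work surface at z = 0. Lengths are in mm, angles in rad, forces in N, time in s.
With the tool pointing down it reaches from about 350 to 875 mm from the base axis. Payload 4.2 kg.
Tool frame: the origin (TCP) lies midway between the tips of the shut fingers; the grasp point (between the pads) lies 19 mm behind it (arm.hold_point_z is the distance from the TCP to the grasp point, in mm); z points along the fingers, y is the line along which they close (so a half turn about z gives the same grasp; the last joint's range is limited). The gripper opens to 85 mm and grips with 20 to 120 N. Pads are 22 mm wide; open, the fingers measure 114 mm over their backs; the gripper's body (76 mm by 85 mm) begins 54 mm behind the grasp point. The pads swing forward as they close: fully open they stand 13 mm farther back than shut.
Start: joints at [1.493, 0.385, 0.008, 0, -1.194, -0.259], TCP at [206.51, 589.875, 192.712] pointing down, gripper open.
Joint ranges: [-3.14, 3.14], [-1.21, 2.06], [-1.07, 1.41], [-3.16, 2.05], [-2.99, -0.16], [-3.1, 3.1]. Speed limits (rad/s): [2.79, 2.79, 3.14, 3.14, 3.14, 3.14].

INTERFACE

Orientations are given as a unit quaternion [x, y, z, w].
In Python, from bench import arm, vision gives the robot as it stands. The module is installed in compiled form; this text tells all that it offers.
- The arm moves only by the tool servo_tool, never from a script. Its argument "plan" is a list of rows, each a list of 7 numbers: the shift along the world's x, y, z each as a share of 300 mm, from -1 to 1, then the turn, a rotation vector about the world's x, y, z each as a share of 2 rad, from -1 to 1, then the opening, from 0 (shut) to 1 (fully open). A call has 1 to 20 rows; each row shifts and turns the commanded pose from where the row before left it; what a row does not reach is not made up. A row lasts 1/8 s, in which the tool goes at most 62.5 mm and 10.7 degrees, less where a joint would pass 70% of its speed; a pose out of reach is approached as far as the arm can. A call with a number of a shift or a turn outside -1 to 1 is refused whole. A call with a gripper value outside its range is refused whole. The fingers move at their own pace and stop on an object; the grip force is fixed at half the most. Time passes only in rows, so rows that do not move let the fingers close. It gives the time, the measured TCP pose, the force, the opening and the grip force at its end, in the units of the state.
- arm.read_state(): the state, without advancing time (a new reading comes with each control period).
- vision.get_image(name): name is "side" or "top" or "wrist"; returns a dict with "image" (400x640x3 uint8, red, green, blue), "z_map" (400x640 float32, mm along the optical axis (not along the pixel's ray), 0 where there is no reading), "K" (3x3 intrinsics, pixels), "world_to_cam" (4x4, takes a point from world to camera coordinates); the wrist camera has in their place "mount" (4x4, takes a point from camera to tool coordinates, whose origin is the TCP and whose axes are the flange's). Camera axes: x right, y down, z forward; pixel columns grow to the right and rows downward; lengths in mm; the calibration is good to about 2 mm. A picture is of the moment at which its call begins: read the wrist's pose just before it.
- arm.job_done(): hands the job in; it is judged then, once.
The state is a dict: "clock": time; "joints": joint angles; "joint_vel": joint speeds; "joint_efforts": joint torques, N m; "position": TCP position; "ee_rot": TCP orientation; "contact_force": force on the tool from outside, world axes, zero at the start; "wrist_torque": the same for the moment, N m; "gripper_width": finger opening in mm; "grasp_force": force on a finger pad.
Only numpy, scipy, OpenCV 4.12 (cv2) and the standard library are available. Lean on these libraries where they do the work, as an engineer would, in place of code of your own. Each camera call takes 0.05 s, during which the arm holds its last target. There are 200 camera calls.

TASK

Refill the wooden tilt-out bin on the worktop: pull its front open all the way to its stop, then lift the full scoop off the chopping board and tip all five walnuts out of it into the open bin without spilling any. Set the empty scoop back down flat on the chopping board and push the bin's front fully shut. Leave the jar, salt shaker and food tin where they are.

Things in the scene. Friction and masses are not known exactly. Their poses are not given: they have to be found in the camera images.
- bin_unit: fixed birch-wood housing of the tilt-out bin, 135 (x) x 180 (y) x 180 mm high, firmly fixed; origin at the centre of its underside, on the worktop. Its open front side, closed by the tilting front, faces its own -x
- bin_front (a joint): tilt of the bin's front in rad: 0 shut, 0.75 at the open stop. The front and the steel tray behind it turn as one about a level hinge at the bottom. Damped; its weight keeps it shut, but past its balance point at about 0.4 rad it falls slowly open to the stop by itself and stays there; pushed back past that point it falls shut. About 1 N square to it near its top edge moves it
- bin_hinge (a point): point on the hinge line of the front, at the middle of the front's width, on the plane of the front's inner face, 24 mm above the worktop; 69.5 mm ahead (along -x) of the housing's origin. Its axes turn with the front (x into the bin, y along the hinge, z up along the front)
- bin_lip (a point): middle of the front's top edge, on its inner face, 190 mm from the hinge; same axes as point bin_hinge. The front is a board 180 mm wide and 12 mm thick (from this face outwards, along -x), with a steel-capped edge. Shut, the edge stands 34 mm above the flat top of the housing, so that a finger can reach down behind it from above and pull it outward
- bin_in (a point): middle of the floor of the steel tray behind the front, axes as bin_hinge. The tray, open on top, is 110 mm deep from the front's inner face to its 88 mm high rear wall and 146 mm wide inside; its sides fall from 150 to 88 mm. At the open stop its opening spans from the leaning top edge (130 mm ahead of the hinge, 163 mm above the worktop) to the housing's top front edge
- board: wooden chopping board lying flat, fixed, 190 (x) x 300 (y) mm and 21 mm thick; origin at the centre of its underside
- scoop: open steel scoop, 180 g, lying flat on the board, five walnuts in it; origin at the middle of its underside. The pan is 94 mm wide, 55 mm high at the rear and runs from x = -67 to its open mouth at x = +67 mm, where the floor turns up to 8 mm. The black handle, 18 mm wide and 22 mm high, lies level behind it from x = -82 to -187 mm, its axis 45 mm above the underside
- walnut_1_mid (a point): middle of walnut 1 of five: an in-shell walnut, 38 mm long and 31 mm thick, 13 g, that starts in the scoop with the others and rolls readily
- walnut_2_mid (a point): middle of walnut 2 of five: an in-shell walnut, 38 mm long and 31 mm thick, 13 g, that starts in the scoop with the others and rolls readily
- walnut_3_mid (a point): middle of walnut 3 of five: an in-shell walnut, 38 mm long and 31 mm thick, 13 g, that starts in the scoop with the others and rolls readily
- walnut_4_mid (a point): middle of walnut 4 of five: an in-shell walnut, 38 mm long and 31 mm thick, 13 g, that starts in the scoop with the others and rolls readily
- walnut_5_mid (a point): middle of walnut 5 of five: an in-shell walnut, 38 mm long and 31 mm thick, 13 g, that starts in the scoop with the others and rolls readily
- honey_jar: bystander: honey jar with a black lid, 60 mm across and 90 mm high; origin at the centre of its underside
- salt_shaker: bystander: salt shaker, 44 mm across and 90 mm high; origin at the centre of its underside
- tomato_tin: bystander: food tin, 75 mm across and 110 mm high; origin at the centre of its underside

How it is judged:
By the outcome, as a careful person would: the job done as asked, in the order asked, and still so for the second after the job is handed in, with the robot touching nothing.
It also fails if it takes over 72 s, if anything falls off the work surface, if the arm or the gripper's body presses on something with over 40 N, if the wrist force passes 120 N, or if a joint passes its speed limit or range.

## Working session

There is one attempt and no reset: what is moved stays moved. The work goes in short steps, Python scripts to look and compute and a tool call to move; the robot and the scene stay as the last step left them, time stands still between calls to the robot, and variables do not carry over. Pictures are saved under pics/ and viewed, at most 10 in all, crops included, and the job is handed in when it is done.

Besides the shell and the picture viewer there is one more tool, called after "Request:" as name(argument=value, ...) on one line, values as JSON. servo_tool: Moves the arm, as the interface text tells. Its arguments: {"type":"object","properties":{"plan":{"type":"array"}},"required":["plan"]}

```bash
mkdir -p pics; cat > h.py <<'E'
import numpy as np, cv2
from bench import arm, vision
from scipy.spatial.transform import Rotation as R
def grab(n):
    d=vision.get_image(n)
    return d
def pts(d):
    z=d["z_map"];K=d["K"];v,u=np.mgrid[:400,:640]
    p=np.stack([(u-K[0,2])/K[0,0]*z,(v-K[1,2])/K[1,1]*z,z],-1)
    T=np.linalg.inv(d["world_to_cam"])
    return p@T[:3,:3].T+T[:3,3]
def save(n,im): cv2.imwrite("pics/"+n+".png",np.ascontiguousarray(im[...,::-1]))
E
python3 - <<'E'
from h import *
print(arm.read_state())
a=grab("top");b=grab("side");save("top0",a["image"]);save("side0",b["image"])
np.savez("top0.npz",**a);np.savez("side0.npz",**b)
for d in(a,b):print(d["K"],d["world_to_cam"].round(3))
E
```

```text
{'clock': 0.0, 'joints': array([ 1.49258549e+00,  3.85575887e-01,  6.63460469e-03, -4.86685175e-04,
       -1.19399931e+00, -2.58595767e-01]), 'joint_vel': array([ 0.00042579,  0.00014872,  0.00081949,  0.00166505, -0.00079757,
        0.00016586]), 'joint_efforts': array([-2.97968199e-04, -3.92282903e+01,  1.88402277e+01,  4.18622553e+00,
       -4.59313320e-03,  9.82347856e-07]), 'position': array([206.31823669, 589.26256172, 191.61526874]), 'ee_rot': array([ 9.85838000e-01, -1.67696862e-01, -1.28688825e-04,  1.08814768e-03]), 'contact_force': array([ 0.1344539 , -0.03817783, -0.10088703]), 'wrist_torque': array([-0.02444196, -0.01617134, -0.0122763 ]), 'grasp_force': 0.0, 'gripper_width': 85.59411156426907}
[[365.91956943   0.         320.04457218]
 [  0.         365.91956943 202.11951659]
 [  0.           0.           1.        ]] [[ 4.400000e-01 -8.980000e-01 -1.300000e-02 -1.194120e+02]
 [-7.070000e-01 -3.370000e-01 -6.220000e-01  4.528080e+02]
 [ 5.540000e-01  2.820000e-01 -7.830000e-01  1.092095e+03]
 [ 0.000000e+00  0.000000e+00  0.000000e+00  1.000000e+00]]
[[512.57440249   0.         309.37857585]
 [  0.         512.57440249 199.58242925]
 [  0.           0.           1.        ]] [[-8.610000e-01 -5.090000e-01 -3.000000e-03  4.245380e+02]
 [-1.870000e-01  3.220000e-01 -9.280000e-01  1.921920e+02]
 [ 4.730000e-01 -7.980000e-01 -3.730000e-01  1.467497e+03]
 [ 0.000000e+00  0.000000e+00  0.000000e+00  1.000000e+00]]
```

View pics/top0.png

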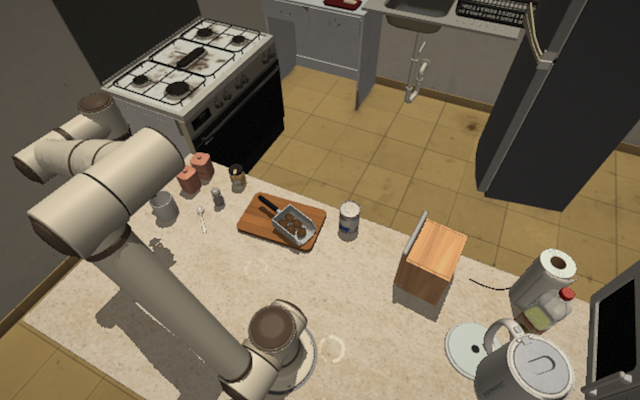

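View pics/side0.png

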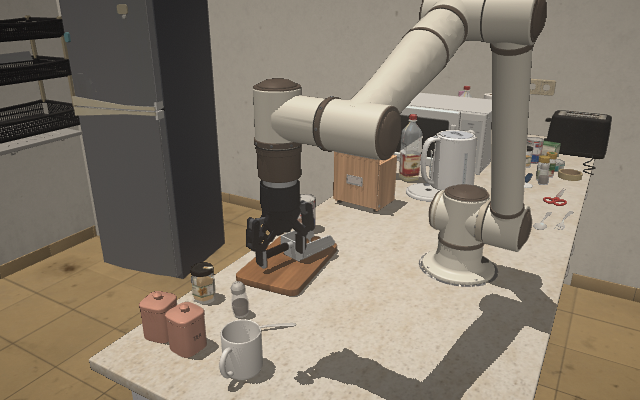

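The top view shows the board with the scoop around (283,222), handle towards (265,203), tin (349,218), bin (432,258) with its front facing left, jar (237,177) and shaker (218,198). Next I measure these from depth.

```bash
python3 - <<'E'
from h import *
a=dict(np.load("top0.npz"));P=pts(a)
def rect(m,n):
    q=P[m][:,:2].astype(np.float32);r=cv2.minAreaRect(q);print(n,len(q),np.round(r[0]),np.round(r[1]),round(r[2],1),"box",cv2.boxPoints(r).round().tolist(),"zmax",P[m][:,2].max().round())
v,u=np.mgrid[:400,:640];z=P[...,2]
W=lambda u0,u1,v0,v1:(u>=u0)&(u<u1)&(v>=v0)&(v<v1)&(a["z_map"]>0)
rect(W(385,480,205,310)&(abs(z-180)<5),"binTop")
m=W(385,480,205,310)&(z>192)&(z<240);rect(m,"lip")
rect(W(230,330,185,255)&(abs(z-21)<5),"board")
b=W(235,330,190,250)
rect(b&(z>58)&(z<95)&(u<330),"z>58")
rect(W(250,281,190,220)&(z>48)&(z<95),"handle")
rect(b&(z>29),"scoop")
rect(W(335,362,198,242)&(z>100),"tin");rect(W(225,248,160,195)&(z>80),"jar");rect(W(208,228,185,212)&(z>80),"salt")
for n,(x0,x1,y0,y1) in {"board":(225,335,180,260),"bin":(385,485,200,315)}.items():
    save("c_"+n,cv2.resize(a["image"][y0:y1,x0:x1],None,fx=6 if n=="board" else 5,fy=6 if n=="board" else 5,interpolation=cv2.INTER_CUBIC))
E
```

```text
binTop 2353 [ 438. -310.] [148. 184.] 85.0 box [[340.0, -375.0], [524.0, -392.0], [537.0, -244.0], [353.0, -228.0]] zmax 185.0
lip 248 [ 442. -241.] [ 14. 181.] 85.4 box [[351.0, -241.0], [531.0, -255.0], [533.0, -241.0], [352.0, -227.0]] zmax 219.0
board 2115 [416. 282.] [196. 402.] 4.5 box [[303.0, 475.0], [334.0, 74.0], [530.0, 89.0], [498.0, 490.0]] zmax 26.0
z>58 382 [415. 226.] [241.  96.] 74.5 box [[336.0, 122.0], [429.0, 97.0], [493.0, 329.0], [401.0, 354.0]] zmax 87.0
handle 177 [425. 279.] [127.  45.] 56.9 box [[372.0, 238.0], [409.0, 214.0], [479.0, 320.0], [441.0, 345.0]] zmax 82.0
scoop 954 [412. 219.] [255.  98.] 75.5 box [[333.0, 108.0], [428.0, 83.0], [492.0, 330.0], [396.0, 355.0]] zmax 87.0
tin 308 [512.  -1.] [75. 71.] 23.5 box [[463.0, 16.0], [492.0, -49.0], [561.0, -19.0], [532.0, 46.0]] zmax 115.0
jar 140 [514. 488.] [55. 55.] 16.0 box [[480.0, 507.0], [495.0, 454.0], [548.0, 469.0], [533.0, 522.0]] zmax 94.0
salt 46 [388. 496.] [26. 26.] 33.7 box [[370.0, 500.0], [385.0, 478.0], [406.0, 492.0], [392.0, 514.0]] zmax 92.0
```

View pics/c_board.png

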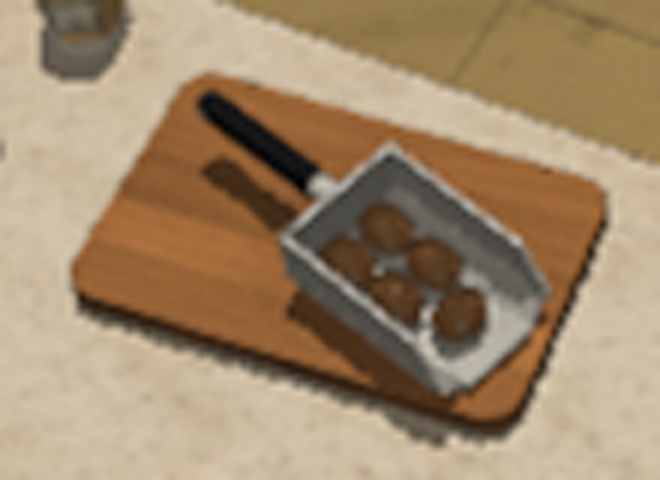

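The crop shows the scoop with five walnuts. The handle end is at crop (205,100), the handle/pan joint at (318,185), the rear rim corners at (390,148) and (287,240), and the mouth at the lower right.

```bash
cat >> h.py <<'E'
def ray(d,u,v,z):
    T=np.linalg.inv(d["world_to_cam"]);r=T[:3,:3]@np.linalg.inv(d["K"])@[u,v,1]
    return T[:3,3]+r*(z-T[2,3])/r[2]
E
python3 - <<'E'
from h import *
a=dict(np.load("top0.npz"))
c=lambda x,y,z:ray(a,225+x/6-.4,180+y/6-.4,z).round(1)
print("handle end",c(208,100,77),"handle fr",c(313,183,77),"rims",c(390,148,76),c(287,240,76),"mouth floor",c(547,295,40),c(445,388,40))
P=pts(a);v,u=np.mgrid[:400,:640]
m=(u>240)&(u<285)&(v>185)&(v<225)&(a["image"].max(-1)<60)&(P[...,2]>60)
q=P[m];print(len(q),q.mean(0),cv2.fitLine(q[:,:2].astype(np.float32),cv2.DIST_HUBER,0,.01,.01).ravel(),np.percentile(q[:,2],[10,50,90]))
E
```

```text
handle end [443.1 336.8  77. ] handle fr [415.1 244.5  77. ] rims [459.5 215.9  76. ] [372.1 237.4  76. ] mouth floor [425.2  91.9  40. ] [340.8 116.4  40. ]
96 [430.22468779 293.52021772  74.76987261] [2.6706788e-01 9.6367770e-01 4.2984839e+02 2.9487531e+02] [69.93209717 75.36815681 78.72887683]
```

Request:
servo_tool(plan=[[0.07,-0.08,0.05,0,0,0,0],[0.1,-0.12,0.1,0,0,-0.08,0],[0.12,-0.12,0.1,0,0,-0.08,0],[0.12,-0.12,0.05,0,0,-0.08,0],[0.12,-0.12,0.03,0,0,-0.08,0],[0.1,-0.15,0,0,0,-0.08,0],[0.08,-0.15,0,0,0,-0.08,0],[0.06,-0.17,0,0,0,-0.08,0],[0,-0.17,0,0,0,-0.08,0],[0,-0.17,0,0,0,-0.016,0],[0,-0.17,0,0,0,0,0],[0,-0.17,0,0,0,0,0],[0,-0.17,0,0,0,0,0],[0,-0.17,0,0,0,0,0],[0,-0.17,0,0,0,0,0],[0,-0.17,0,0,0,0,0],[0,-0.17,0,0,0,0,0],[0,-0.17,0,0,0,0,0],[0,-0.1,0,0,0,0,0],[0,0,0,0,0,0,0]])

```text
clock: 2.6
position: [436.9, -260.6, 290.7]
ee_rot: [-0.678, 0.735, 0.001, -0.001]
contact_force: [-0.4, 0.8, -0.5]
gripper_width: -0.1
grasp_force: 0.0
```

Request:
servo_tool(plan=[[0,-0.05,0,0,0,0,0],[0,0,-0.08,0,0,0,0],[0,0,-0.12,0,0,0,0],[0,0,-0.08,0,0,0,0],[0,0,-0.05,0,0,0,0],[0,0,0,0,0,0,0],[0,0.03,0,0,0,0,0],[0,0.03,0,0,0,0,0],[0,0,0,0,0,0,0]])

```text
clock: 3.72
position: [437.9, -255.4, 193.5]
ee_rot: [-0.68, 0.734, -0.001, 0.0]
contact_force: [-1.0, -0.2, -0.1]
gripper_width: 0.4
grasp_force: 0.0
```

Request:
servo_tool(plan=[[0,0.03,0,0,0,0,0],[0,0.03,0,0,0,0,0],[0,0.03,-0.005,0,0,0,0],[0.002,0.03,-0.005,0,0,0,0],[0.002,0.03,-0.006,0,0,0,0],[0.003,0.03,-0.008,0,0,0,0],[0.003,0.03,-0.01,0,0,0,0],[0.003,0.03,-0.01,0,0,0,0],[0.003,0.03,-0.01,0,0,0,0],[0.003,0.03,-0.012,0,0,0,0],[0.003,0.03,-0.012,0,0,0,0],[0,0.02,0,0,0,0,0]])

```text
clock: 5.22
position: [444.0, -150.5, 169.0]
ee_rot: [-0.679, 0.734, 0.0, -0.0]
contact_force: [-0.6, -0.1, 0.3]
gripper_width: 0.0
grasp_force: 0.0
```

```bash
python3 - <<'E'
from h import *
s=arm.read_state();print(s["contact_force"],s["position"],s["joints"])
a=grab("top");save("top1",cv2.resize(a["image"][180:330,330:530],None,fx=3,fy=3))
P=pts(a);v,u=np.mgrid[:400,:640]
m=(u>380)&(u<480)&(v>200)&(v<310)&(P[...,2]>185)&(P[...,2]<225);print(m.sum(),P[m].mean(0))
E
```

```text
[-0.57909847 -0.06352739  0.34440681] [ 443.97319591 -150.52158074  168.97284439] [ 2.09456819e-02  1.38447810e-01 -3.95904428e-01 -4.41911782e-05
 -1.03713761e+00 -9.86019617e-02]
286 [ 431.89007958 -237.05345489  210.8397905 ]
```

View pics/top1.png

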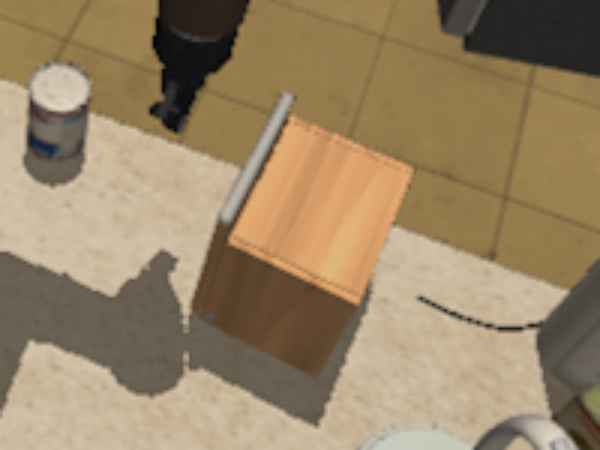

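The crop shows the front still shut (lip from (288,97) to (225,215)), with the fingertip at (170,125), ahead of the lip. I check those positions.

```bash
python3 - <<'E'
from h import *
a=dict(np.load("top0.npz"))
for p in([444,-150.5,169],[441,-248,214],[437,-255,193]):
    q=a["world_to_cam"]@[*p,1];k=a["K"]@q[:3];print(p,k[:2]/k[2])
for px in((426,212.3),(405,251.7)):print(ray(a,*px,214))
P=pts(a);b=dict(np.load("side0.npz"));Q=pts(b)
for r in(230,235,240):print([P[r,c].round().tolist() for c in range(404,424,3)])
E
```

```text
[444, -150.5, 169] [385.7499276  228.75038101]
[441, -248, 214] [418.13302203 232.65969752]
[437, -255, 193] [418.63012874 238.33145955]
[ 525.61514437 -247.97677496  214.        ]
[ 360.69388601 -233.01354407  214.        ]
[[1208.0, -141.0, -863.0], [1213.0, -159.0, -858.0], [1223.0, -177.0, -860.0], [1227.0, -195.0, -854.0], [445.0, -240.0, 218.0], [454.0, -248.0, 211.0], [479.0, -255.0, 182.0]]
[[565.0, -201.0, -0.0], [568.0, -211.0, 3.0], [1189.0, -188.0, -865.0], [426.0, -237.0, 214.0], [431.0, -245.0, 213.0], [459.0, -252.0, 179.0], [464.0, -261.0, 178.0]]
[[544.0, -208.0, 0.0], [550.0, -217.0, -1.0], [406.0, -234.0, 214.0], [410.0, -242.0, 213.0], [437.0, -249.0, 180.0], [440.0, -258.0, 181.0], [446.0, -266.0, 178.0]]
```

```bash
python3 - <<'E'
from h import *
a=grab("top");P=pts(a);s=arm.read_state();print(s["position"])
b=grab("side");Q=pts(b)
for X in(P,Q):
    m=(abs(X[...,0]-444)<70)&(abs(X[...,1]+150)<70)&(X[...,2]>120)&(X[...,2]<300)
    q=X[m];print(m.sum(),np.argwhere(m).min(0),np.argwhere(m).max(0))
    for z in range(150,260,10):
        t=q[(q[:,2]>=z)&(q[:,2]<z+10)]
        if len(t):print(z,len(t),t.min(0).round(),t.max(0).round())
A=cv2.resize(a["image"][190:250,360:460],None,fx=5,fy=5);B=cv2.resize(b["image"][100:220,300:420],None,fx=2.5,fy=2.5)
save("s1",np.hstack([A,B]))
E
```

```text
[ 444.1902462  -150.62057931  169.36594304]
110 [206 380] [224 398]
200 1 [ 437. -158.  210.] [ 437. -158.  210.]
210 10 [ 430. -163.  212.] [ 447. -141.  220.]
220 10 [ 431. -163.  221.] [ 444. -145.  227.]
230 5 [ 429. -163.  230.] [ 448. -158.  236.]
240 1 [ 434. -163.  247.] [ 434. -163.  247.]
250 8 [ 426. -164.  251.] [ 440. -149.  259.]
450 [132 328] [178 369]
210 15 [ 407. -216.  210.] [ 454. -136.  220.]
220 28 [ 429. -166.  220.] [ 457. -134.  229.]
230 25 [ 430. -155.  230.] [ 457. -134.  239.]
240 26 [ 430. -157.  240.] [ 459. -134.  250.]
250 39 [ 412. -160.  250.] [ 480. -134.  260.]
```

View pics/s1.png

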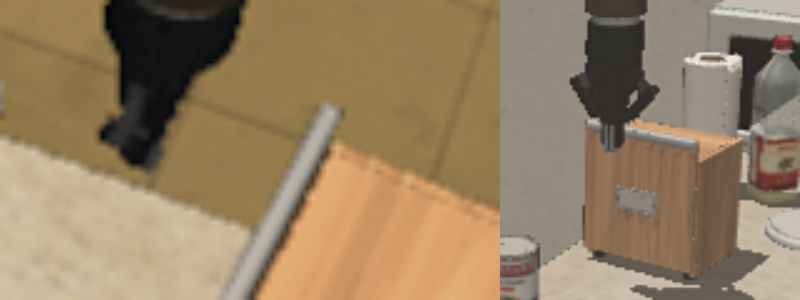

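The left crop shows the fingertip at (150,170), which is top pixel (390,224). The right crop shows it at (612,150), which is side pixel (345,160). The front is still shut. I triangulate the real tip.

```bash
python3 - <<'E'
from h import *
a=dict(np.load("top0.npz"));b=dict(np.load("side0.npz"))
Pa=a["K"]@a["world_to_cam"][:3];Pb=b["K"]@b["world_to_cam"][:3]
X=cv2.triangulatePoints(Pa,Pb,np.array([389.5,223.5]),np.array([344.5,159.5])).ravel();print(X[:3]/X[3])
for p in([444,-150.5,169],[444,-150.5,210]):
  for M in(Pa,Pb):
    k=M@[*p,1];print(p,(k[:2]/k[2]).round(1))
for x in (a,b):
    P=pts(x);s=(P[...,2]>-15)&(P[...,2]<15)&(abs(P[...,0]-450)<250)&(abs(P[...,1])<500);print(np.median(P[s][:,2]))
d=grab("wrist");print(d["mount"].round(2),d["K"]);save("w1",d["image"]);np.savez("w1.npz",**d)
z=d["z_map"];print(z[z>0].min())
s=arm.read_state();T=np.eye(4);T[:3,:3]=R.from_quat(s["ee_rot"]).as_matrix();T[:3,3]=s["position"];
d["world_to_cam"]=np.linalg.inv(T@d["mount"]);Q=pts(d)
m=z>0;m&=(abs(Q[...,0]-450)<120)&(Q[...,1]>-380)&(Q[...,1]<-60);q=Q[m];print(m.sum(),q.min(0),q.max(0))
h,e=np.histogram(q[:,2],bins=np.arange(-20,300,10));print(list(zip(e.astype(int),h)))
t=Q[m&(Q[...,2]>-1)&(abs(Q[...,0]-400)<6)&(Q[...,1]<-200)];print(t[::max(1,len(t)//12)].round())
E
```

```text
[ 446.2511269  -157.64599988  206.46583788]
[444, -150.5, 169] [385.7 228.8]
[444, -150.5, 169] [344.4 171.1]
[444, -150.5, 210] [387.4 221.3]
[444, -150.5, 210] [344.6 159.5]
-0.018851725161198374
1.6885133251919342
[[ 0.0000e+00 -9.6000e-01 -2.7000e-01  6.7890e+01]
 [ 1.0000e+00  0.0000e+00  0.0000e+00  1.4000e-01]
 [-0.0000e+00 -2.7000e-01  9.6000e-01 -1.8085e+02]
 [ 0.0000e+00  0.0000e+00  0.0000e+00  1.0000e+00]] [[321.30245437   0.         319.77425042]
 [  0.         321.30245437 197.93340858]
 [  0.           0.           1.        ]]
54.339935
119088 [ 330.00302113 -275.15842186   -3.31964276] [569.98569058 -60.00171152 307.26225291]
[(np.int64(-20), np.int64(0)), (np.int64(-10), np.int64(22790)), (np.int64(0), np.int64(10264)), (np.int64(10), np.int64(7)), (np.int64(20), np.int64(72)), (np.int64(30), np.int64(98)), (np.int64(40), np.int64(86)), (np.int64(50), np.int64(122)), (np.int64(60), np.int64(77)), (np.int64(70), np.int64(108)), (np.int64(80), np.int64(111)), (np.int64(90), np.int64(59)), (np.int64(100), np.int64(171)), (np.int64(110), np.int64(215)), (np.int64(120), np.int64(489)), (np.int64(130), np.int64(286)), (np.int64(140), np.int64(321)), (np.int64(150), np.int64(388)), (np.int64(160), np.int64(468)), (np.int64(170), np.int64(11505)), (np.int64(180), np.int64(4480)), (np.int64(190), np.int64(50)), (np.int64(200), np.int64(1686)), (np.int64(210), np.int64(15371)), (np.int64(220), np.int64(627)), (np.int64(230), np.int64(685)), (np.int64(240), np.int64(935)), (np.int64(250), np.int64(3057)), (np.int64(260), np.int64(6769)), (np.int64(270), np.int64(7145)), (np.int64(280), np.int64(12854))]
[[ 406. -265.  179.]
 [ 397. -261.  180.]
 [ 397. -257.  180.]
 [ 397. -253.  180.]
 [ 395. -249.  180.]
 [ 396. -240.  211.]
 [ 402. -237.  213.]
 [ 398. -234.  215.]
 [ 405. -232.  213.]
 [ 398. -229.  212.]
 [ 404. -229.  160.]
 [ 401. -225.   -1.]
 [ 396. -201.   -1.]]
```

View pics/w1.png

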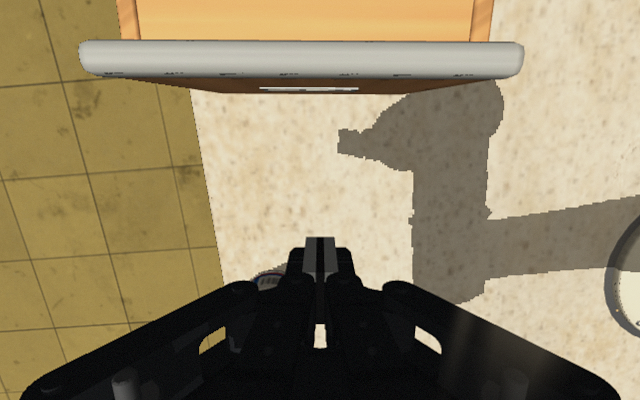

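The wrist view shows the lip straight across at rows 40–78 and the shut fingertips at about (320,240). I measure the tip in the tool frame.

```bash
python3 - <<'E'
from h import *
d=dict(np.load("w1.npz"));M=d["mount"];d["world_to_cam"]=np.linalg.inv(M);Q=pts(d)
k=d["K"]@d["world_to_cam"][:3,3];print("TCP px",k[:2]/k[2])
for r in range(228,330,6):print(r,[Q[r,c].round().tolist() for c in(305,312,320,328)])
E
```

```text
TCP px [319.32872194 225.15996926]
228 [[-67.0, -17.0, 169.0], [-68.0, -9.0, 170.0], [-67.0, 1.0, 170.0], [-67.0, 10.0, 170.0]]
234 [[-75.0, -17.0, 170.0], [-75.0, -9.0, 170.0], [-75.0, 1.0, 170.0], [-75.0, 10.0, 171.0]]
240 [[10.0, -6.0, -45.0], [10.0, -3.0, -47.0], [11.0, 0.0, -47.0], [10.0, 4.0, -46.0]]
246 [[11.0, -6.0, -54.0], [10.0, -3.0, -53.0], [10.0, 0.0, -53.0], [11.0, 4.0, -54.0]]
252 [[10.0, -6.0, -59.0], [10.0, -3.0, -59.0], [11.0, 0.0, -60.0], [10.0, 4.0, -59.0]]
258 [[11.0, -6.0, -65.0], [11.0, -3.0, -66.0], [11.0, 0.0, -66.0], [10.0, 4.0, -64.0]]
264 [[10.0, -5.0, -69.0], [11.0, -3.0, -70.0], [11.0, 0.0, -71.0], [10.0, 3.0, -69.0]]
270 [[10.0, -5.0, -74.0], [10.0, -3.0, -74.0], [11.0, 0.0, -75.0], [11.0, 3.0, -75.0]]
276 [[12.0, -5.0, -82.0], [12.0, -2.0, -81.0], [8.0, 0.0, -75.0], [12.0, 3.0, -81.0]]
282 [[12.0, -5.0, -85.0], [11.0, -2.0, -85.0], [7.0, 0.0, -76.0], [12.0, 3.0, -85.0]]
288 [[12.0, -5.0, -89.0], [12.0, -2.0, -88.0], [4.0, 0.0, -76.0], [12.0, 3.0, -89.0]]
294 [[11.0, -4.0, -92.0], [10.0, -2.0, -89.0], [1.0, 0.0, -75.0], [11.0, 3.0, -91.0]]
300 [[11.0, -4.0, -94.0], [7.0, -2.0, -88.0], [-1.0, 0.0, -77.0], [9.0, 3.0, -91.0]]
306 [[16.0, -4.0, -105.0], [3.0, -2.0, -86.0], [-4.0, 0.0, -76.0], [4.0, 3.0, -87.0]]
312 [[14.0, -4.0, -105.0], [1.0, -2.0, -86.0], [-7.0, 0.0, -76.0], [1.0, 3.0, -86.0]]
318 [[12.0, -4.0, -105.0], [-2.0, -2.0, -86.0], [-8.0, 0.0, -77.0], [-1.0, 3.0, -87.0]]
324 [[10.0, -4.0, -105.0], [-4.0, -2.0, -85.0], [-197.0, 1.0, 169.0], [-3.0, 3.0, -87.0]]
```

```bash
python3 -c "
from h import *
print(arm.hold_point_z)"
```

```text
18.700000000000003
```

Request:
servo_tool(plan=[[0,0,0.08,0,0,0,0],[0,0,0.07,0,0,0,0],[0,-0.1,0,0,0,0,0],[-0.01,-0.15,0,0,0,0,0],[-0.01,-0.12,0,0,0,0,0],[0,-0.045,0,0,0,0,0],[0,0,0,0,0,0,0],[0,0,-0.08,0,0,0,0],[0,0,-0.08,0,0,0,0],[0,0,-0.05,0,0,0,0],[0,0,0,0,0,0,0]])

```text
clock: 6.8
position: [437.7, -274.9, 150.6]
ee_rot: [-0.679, 0.734, 0.001, -0.001]
contact_force: [-0.4, 0.6, 0.9]
gripper_width: -0.1
grasp_force: 0.0
```

Request:
servo_tool(plan=[[0,0.03,0,0,0,0,0],[0,0.03,0,0,0,0,0],[0,0.03,0,0,0,0,0],[0,0.03,0,0,0,0,0],[0.002,0.03,0,0,0,0,0],[0.002,0.03,-0.005,0,0,0,0],[0.002,0.03,-0.006,0,0,0,0],[0.003,0.03,-0.008,0,0,0,0],[0.003,0.03,-0.01,0,0,0,0],[0.003,0.03,-0.01,0,0,0,0],[0.003,0.03,-0.01,0,0,0,0],[0.003,0.03,-0.01,0,0,0,0],[0.003,0.03,-0.01,0,0,0,0],[0,0.02,0,0,0,0,0],[0,0,0,0,0,0,0]])

```text
clock: 8.68
position: [445.5, -152.2, 130.7]
ee_rot: [-0.679, 0.734, -0.0, 0.0]
contact_force: [0.4, 0.4, -0.0]
gripper_width: 0.1
grasp_force: 0.0
```

```bash
python3 - <<'E'
from h import *
a=grab("top")
P=pts(a);v,u=np.mgrid[:400,:640]
for v0 in(225,235,245):
  print([P[v0,c].round().tolist() for c in range(360,430,5)])
E
```

```text
[[536.0, -38.0, 0.0], [544.0, -55.0, 1.0], [554.0, -71.0, -2.0], [563.0, -88.0, -2.0], [386.0, -142.0, 259.0], [389.0, -155.0, 264.0], [431.0, -163.0, 214.0], [506.0, -168.0, 120.0], [523.0, -182.0, 107.0], [522.0, -198.0, 118.0], [520.0, -214.0, 131.0], [518.0, -229.0, 143.0], [519.0, -244.0, 151.0], [502.0, -259.0, 182.0]]
[[494.0, -55.0, 1.0], [503.0, -71.0, -0.0], [406.0, -113.0, 161.0], [413.0, -127.0, 161.0], [432.0, -139.0, 142.0], [447.0, -152.0, 130.0], [461.0, -166.0, 120.0], [478.0, -180.0, 106.0], [492.0, -194.0, 96.0], [514.0, -208.0, 75.0], [518.0, -224.0, 80.0], [518.0, -239.0, 90.0], [463.0, -255.0, 176.0], [468.0, -269.0, 178.0]]
[[455.0, -71.0, -1.0], [364.0, -112.0, 162.0], [375.0, -125.0, 155.0], [388.0, -138.0, 145.0], [405.0, -151.0, 129.0], [421.0, -164.0, 114.0], [435.0, -177.0, 104.0], [453.0, -191.0, 86.0], [466.0, -205.0, 78.0], [485.0, -220.0, 60.0], [505.0, -235.0, 42.0], [417.0, -252.0, 182.0], [425.0, -266.0, 180.0], [431.0, -279.0, 180.0]]
```

Front at its stop (lip ≈ y −115, z 162). The real fingertips sit about 41 mm behind the reported TCP, so I allow for that and approach the scoop handle.

Request:
servo_tool(plan=[[0,0,0.1,0,0,0,0],[0,0,0.15,0,0,0,0.2],[0,0.08,0.1,0,0,-0.045,0.5],[0,0.14,0,0,0,-0.045,0.55],[0,0.16,0,0,0,0,0.55],[-0.005,0.16,0,0,0,0,0.55],[-0.005,0.16,0,0,0,0,0.55],[-0.005,0.16,0,-0.053,0.014,0,0.55],[-0.005,0.16,0,-0.053,0.014,0,0.55],[-0.005,0.16,0,-0.053,0.014,0,0.55],[-0.005,0.16,0,-0.052,0.014,0,0.55],[-0.005,0.16,-0.04,0,0,0,0.55],[0,0.12,-0.08,0,0,0,0.55],[0,0.05,-0.12,0,0,0,0.55],[0,0,-0.1,0,0,0,0.55],[0,0,-0.05,0,0,0,0.55],[0,0,0,0,0,0,0.55]])

```text
clock: 10.85
position: [434.9, 347.7, 118.1]
ee_rot: [-0.596, 0.773, -0.132, -0.173]
contact_force: [-0.5, -0.4, 0.3]
gripper_width: 46.5
grasp_force: 0.0
```

```bash
python3 - <<'E'
from h import *
s=arm.read_state();print(s["position"],s["joints"],s["gripper_width"]);p=s["position"];Rm=R.from_quat(s["ee_rot"]).as_matrix();print(Rm.round(3))
d=grab("wrist");save("w2",d["image"]);T=np.eye(4);T[:3,:3]=Rm;T[:3,3]=p
d["world_to_cam"]=np.linalg.inv(T@d["mount"]);np.savez("w2.npz",**d)
Q=pts(d);np.save("w2q.npy",Q)
g=np.array([428.6,275.6,66]);print("delta to TCP target",g+60*Rm[:,2]-p)
m=(d["z_map"]>0)&(d["image"].max(-1)<70)&(Q[...,2]>62)&(Q[...,2]<85)&(abs(Q[...,0]-430)<40)&(abs(Q[...,1]-280)<80)
q=Q[m];print(len(q),q.min(0),q.max(0),cv2.fitLine(q[:,:2].astype(np.float32),cv2.DIST_HUBER,0,.01,.01).ravel())
E
```

```text
[434.85160093 347.73073051 118.09082309] [ 1.03673242  0.55348541 -0.03472833  0.11649972 -1.4078464  -1.33875156] 46.463672715040026
[[-0.231 -0.967 -0.109]
 [-0.875  0.256 -0.41 ]
 [ 0.425  0.001 -0.905]]
delta to TCP target [ -12.81526942  -96.74874432 -106.41274916]
3061 [390.5737008  200.03895305  62.02776289] [460.78411994 346.49728925  79.03159894] [2.5094116e-01 9.6800232e-01 4.3473041e+02 2.9869189e+02]
```

View pics/w2.png

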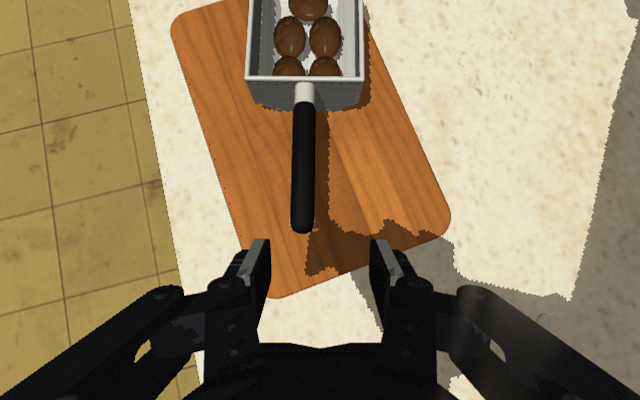

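Wrist view: the handle runs from (304,103) to (302,230) and the fingers are centred at about column 319, still behind the handle end. I compute the handle axis.

```bash
python3 - <<'E'
from h import *
d=dict(np.load("w2.npz"));Rm=np.linalg.inv(d["world_to_cam"]@np.eye(4))
e=ray(d,302,230,75);f=ray(d,304.5,104,77);print("end",e,"front",f)
u=(f-e);u[2]=0;L=np.linalg.norm(u);u/=L;print("len",L,u)
print("rim mid",ray(d,305.5,79,76))
g=f-u*36;g[2]=66
s=arm.read_state();A=R.from_quat(s["ee_rot"]).as_matrix();t=g+60*A[:,2];print("grasp",g,"TCP",t,"delta/300",(t-s["position"])/300, "yawerr",np.arctan2(u[1],u[0])-np.arctan2(A[1,0],A[0,0]))
E
```

```text
end [447.09347965 344.74728476  75.        ] front [421.1743292  250.99804123  77.        ]
len 97.26624811298602 [-0.26647631 -0.96384147  0.        ]
rim mid [415.13686238 230.35936183  76.        ]
grasp [430.7674762  285.69633414  66.        ] TCP [424.29854482 261.18832377  11.61700307] delta/300 [-0.03690349 -0.29058059 -0.35868053] yawerr -0.011466583033980182
```

Request:
servo_tool(plan=[[0.002,-0.08,0,0,0,0,0.55],[0,-0.062,0,0,0,0,0.55],[0,0,0,0,0,0,0.55],[-0.0085,-0.032,-0.071,0,0,0,0.55],[-0.0085,-0.032,-0.071,0,0,0,0.55],[-0.0085,-0.032,-0.071,0,0,0,0.55],[-0.0085,-0.032,-0.071,0,0,0,0.55],[-0.0065,-0.024,-0.054,0,0,0,0.55],[-0.002,-0.0088,-0.017,0,0,0,0.55],[0,0,0,0,0,0,0.55]])

```text
clock: 12.15
position: [423.2, 258.3, 12.6]
ee_rot: [-0.596, 0.773, -0.132, -0.171]
contact_force: [-0.3, 0.9, 0.7]
gripper_width: 46.9
grasp_force: 0.0
```

```bash
python3 - <<'E'
from h import *
s=arm.read_state();print(s["position"],s["contact_force"],s["joints"])
d=grab("wrist");b=grab("side");
save("w3",np.hstack([d["image"][:,100:540],cv2.resize(b["image"][200:300,230:350],None,fx=3,fy=4)]))
E
```

```text
[423.22998441 258.33584324  12.57551562] [-0.28918056  0.88888385  0.68360458] [ 0.97417463  0.57361333 -0.33712705  0.15992601 -1.07891355 -1.33741407]
```

View pics/w3.png

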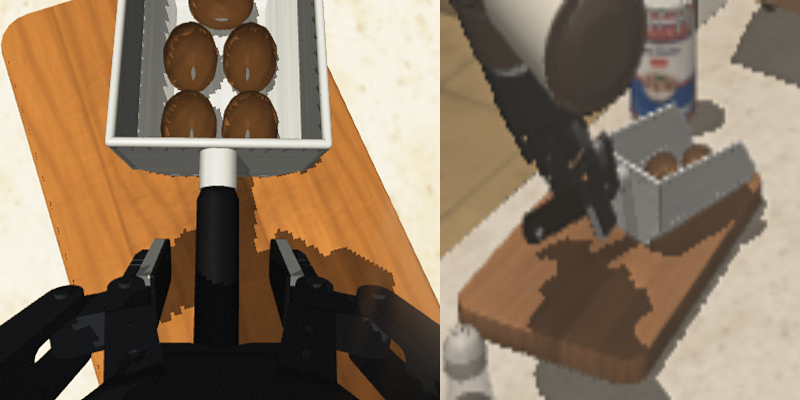

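The fingers straddle the handle: its centre is at column 217 and the fingers are at 150 and 290. I close.

Request:
servo_tool(plan=[[0,0,0,0,0,0,0.2],[0,0,0,0,0,0,0],[0,0,0,0,0,0,0],[0,0,0,0,0,0,0],[0,0,0,0,0,0,0]])

```text
clock: 12.88
position: [423.1, 258.1, 12.6]
ee_rot: [-0.596, 0.773, -0.132, -0.171]
contact_force: [-1.0, 2.4, 4.4]
gripper_width: 17.1
grasp_force: 59.8
```

Request:
servo_tool(plan=[[0,0,0.01,0,0,0,0],[0,0,0.02,0,0,0,0],[0,0,0.03,0,0,0,0],[0,0,0.04,0,0,0,0],[0,0,0.03,0,0,0,0],[0,0,0.02,0,0,0,0],[0,0,0,0,0,0,0]])

```text
clock: 13.75
position: [422.8, 257.8, 57.6]
ee_rot: [-0.596, 0.774, -0.132, -0.171]
contact_force: [-0.0, 0.1, -2.8]
gripper_width: 17.5
grasp_force: 59.0
```

```bash
cat >> h.py <<'E'
def wq():
    s=arm.read_state();d=grab("wrist");d["world_to_cam"]=np.linalg.inv(d["mount"]);q=pts(d);d["tool"]=q
    T=np.eye(4);T[:3,:3]=R.from_quat(s["ee_rot"]).as_matrix();T[:3,3]=s["position"];d["T"]=T
    return s,d,q@T[:3,:3].T+T[:3,3]
E
python3 - <<'E'
from h import *
s,d,Q=wq();print(s["gripper_width"],s["grasp_force"],s["position"],s["contact_force"],s["wrist_torque"])
# rear rim rows and side rims
z=d["tool"];print("rim rear(tool,world)",[ (z[r,320].round(1).tolist(),Q[r,320].round(1).tolist()) for r in range(134,150,3)])
for r in(20,60,100,140):print(r,[(c,Q[r,c].round().tolist()) for c in(205,210,215,220,415,420,425,430)])
save("w4",d["image"])
E
```

```text
17.491779733616106 58.96151840686798 [422.8383559  257.80473248  57.60676814] [-0.02463759  0.09798031 -2.75294198] [ 1.23416026 -0.338971   -0.07912153]
rim rear(tool,world) [([52.8, 0.4, 11.3], [409.0, 207.0, 69.6]), ([51.0, 0.4, 11.2], [409.4, 208.6, 69.0]), ([67.8, 0.2, -181.1], [426.5, 272.2, 250.4]), ([53.7, 0.4, -47.0], [415.1, 230.0, 122.9]), ([52.3, 0.4, -45.5], [415.3, 230.6, 120.9]), ([50.9, 0.4, -44.3], [415.5, 231.4, 119.2])]
20 [(205, [472.0, 56.0, -1.0]), (210, [468.0, 57.0, -0.0]), (215, [464.0, 59.0, -0.0]), (220, [444.0, 162.0, 120.0]), (415, [358.0, 183.0, 118.0]), (420, [356.0, 184.0, 120.0]), (425, [288.0, 105.0, 0.0]), (430, [283.0, 105.0, -1.0])]
60 [(205, [476.0, 108.0, 20.0]), (210, [472.0, 109.0, 20.0]), (215, [450.0, 181.0, 121.0]), (220, [448.0, 181.0, 120.0]), (415, [362.0, 200.0, 114.0]), (420, [363.0, 204.0, 121.0]), (425, [361.0, 205.0, 121.0]), (430, [295.0, 142.0, 0.0])]
100 [(205, [482.0, 141.0, 20.0]), (210, [456.0, 199.0, 121.0]), (215, [453.0, 200.0, 122.0]), (220, [452.0, 197.0, 117.0]), (415, [366.0, 217.0, 111.0]), (420, [368.0, 221.0, 120.0]), (425, [366.0, 222.0, 121.0]), (430, [307.0, 177.0, 1.0])]
140 [(205, [489.0, 172.0, 20.0]), (210, [459.0, 217.0, 123.0]), (215, [457.0, 217.0, 121.0]), (220, [455.0, 218.0, 123.0]), (415, [377.0, 239.0, 124.0]), (420, [375.0, 239.0, 123.0]), (425, [373.0, 240.0, 123.0]), (430, [371.0, 240.0, 123.0])]
```

View pics/w4.png

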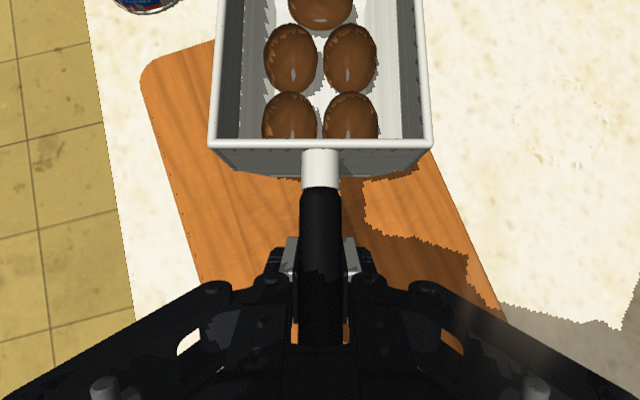

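Held firmly: width 17.5, scoop level, and all five walnuts visible in the pan. I lift with the nose slightly up and carry it to the bin.

Request:
servo_tool(plan=[[0,0,0.03,-0.017,0.0043,0,0],[0,0,0.06,-0.017,0.0043,0,0],[0,0,0.08,-0.017,0.0043,0,0],[0,0,0.09,0,0,0,0],[0,0,0.07,0,0,0,0],[0,0,0.045,0,0,0,0],[0,0,0.02,0,0,0,0],[0,0,0,0,0,0,0]])

```text
clock: 14.8
position: [422.5, 257.5, 175.3]
ee_rot: [-0.588, 0.763, -0.163, -0.212]
contact_force: [-0.1, 0.0, -2.5]
gripper_width: 17.3
grasp_force: 59.0
```

Request:
servo_tool(plan=[[0,-0.013,0,0,0,0,0],[0.002,-0.027,0,0,0,0,0],[0.004,-0.04,0,0,0,0.004,0],[0.008,-0.053,0,0,0,0.008,0],[0.01,-0.067,0,0,0,0.01,0],[0.01,-0.08,0,0,0,0.01,0],[0.011,-0.08,0,0,0,0.01,0],[0.011,-0.08,0,0,0,0.01,0],[0.011,-0.08,0,0,0,0.01,0],[0.011,-0.08,0,0,0,0.01,0],[0.01,-0.08,0,0,0,0.008,0],[0.01,-0.073,0,0,0,0.006,0],[0.008,-0.057,0,0,0,0.004,0],[0.007,-0.04,0,0,0,0,0],[0.005,-0.027,0,0,0,0,0],[0.002,-0.013,0,0,0,0,0],[0,-0.006,0,0,0,0,0],[0,0,0,0,0,0,0]])

```text
clock: 17.05
position: [458.8, -11.1, 175.6]
ee_rot: [-0.654, 0.707, -0.182, -0.196]
contact_force: [-0.5, 0.5, -1.3]
gripper_width: 17.3
grasp_force: 59.0
```

```bash
python3 - <<'E'
from h import *
s,d,Q=wq();print(s["gripper_width"],s["grasp_force"],s["position"],s["contact_force"],s["joints"].round(2));print(d["T"][:3,:3].round(3))
print("rim",[(r,Q[r,320].round(1).tolist(),d["tool"][r,320].round(1).tolist()) for r in range(134,150,2)])
np.savez("w5.npz",im=d["image"],Q=Q)
h=cv2.cvtColor(d["image"],cv2.COLOR_RGB2HSV);m=((h[...,0]<15)&(h[...,1]>90)&(h[...,2]<160)).astype(np.uint8);n,_,st,c=cv2.connectedComponentsWithStats(m);print([(st[i,4],c[i].round()) for i in range(1,n) if st[i,4]>400])
E
```

```text
17.278895187413113 58.97379398345947 [458.76162111 -11.0524681  175.58713174] [-0.47924492  0.54668017 -1.32113719] [ 0.62  0.23 -0.54  0.44 -1.2  -0.95]
[[-0.067 -0.997 -0.04 ]
 [-0.854  0.078 -0.514]
 [ 0.516 -0.001 -0.857]]
rim [(134, [454.5, -62.3, 192.3], [52.6, 0.3, 12.2]), (136, [454.6, -60.5, 193.2], [51.6, 0.3, 10.5]), (138, [456.6, -35.4, 242.6], [55.5, 0.2, -44.8]), (140, [456.7, -34.0, 243.4], [54.8, 0.2, -46.2]), (142, [456.8, -33.1, 243.5], [54.0, 0.2, -46.7]), (144, [456.8, -32.1, 243.8], [53.3, 0.2, -47.5]), (146, [456.9, -31.7, 242.8], [52.4, 0.2, -46.9]), (148, [456.9, -31.8, 240.4], [51.3, 0.2, -44.7])]
[(np.int32(10859), array([321.,  71.]))]
```

```bash
python3 - <<'E'
from h import *
for im in(cv2.imread("pics/w4.png")[...,::-1],np.load("w5.npz")["im"]):
    h=cv2.cvtColor(np.ascontiguousarray(im),cv2.COLOR_RGB2HSV);m=((h[...,0]<15)&(h[...,1]>90)&(h[...,2]<160));m=m[:140,230:410]
    print(m.sum(),m.sum(1)[::10],m.sum(0)[::10])
for i in range(3):print(arm.read_state()["contact_force"])
E
```

```text
10213 [54 55 34 50 82 90 88 84 72 48 71 88 98 92] [  0   0   0   0  68  99 105 118  99  22 104 123 111  98  68   0   0   0]
10859 [ 53  52  57  89 103  91  90  89  76  48  61  88  94  95] [  0   0   0  38  82 101 123 119  73  44  59 114 123  96  91  51   0   0]
[ 1.28833036 -0.24277692 -1.33864552]
[ 1.28833036 -0.24277692 -1.33864552]
[ 1.28833036 -0.24277692 -1.33864552]
```

```bash
python3 - <<'E'
import numpy as np
N=14;p0=None;f=np.array([-.079,-.997,0]);up=np.array([0,0,1.])
for i in range(N+1):
    a=i*1.239/N;t=min(1,i/10);M=np.array([447-t,-170-13*t,207-60*t])
    T=M-(159.5*np.cos(a)+31*np.sin(a))*f-(31*np.cos(a)-159.5*np.sin(a))*up
    if i:print(i,((T-p0)/300).round(3),T.round())
    p0=T
E
```

```text
1 [0.    0.003 0.027] [460. -10. 184.]
2 [-0.    -0.002  0.028] [460. -11. 193.]
3 [-0.    -0.006  0.028] [460. -12. 201.]
4 [-0.001 -0.01   0.028] [459. -15. 209.]
5 [-0.001 -0.014  0.027] [459. -20. 217.]
6 [-0.001 -0.018  0.026] [459. -25. 225.]
7 [-0.002 -0.022  0.024] [458. -32. 232.]
8 [-0.002 -0.026  0.023] [457. -39. 239.]
9 [-0.002 -0.03   0.021] [457. -48. 245.]
10 [-0.003 -0.033  0.018] [456. -58. 251.]
11 [-0.003 -0.032  0.035] [455. -68. 261.]
12 [-0.003 -0.035  0.032] [454. -79. 271.]
13 [-0.003 -0.038  0.029] [453. -90. 280.]
14 [-0.003 -0.04   0.026] [ 452. -102.  288.]
```

Request:
servo_tool(plan=[[0,0.003,0.027,0.0442,-0.0035,0,0],[0,-0.002,0.028,0.0442,-0.0035,0,0],[0,-0.006,0.028,0.0442,-0.0035,0,0],[-0.001,-0.01,0.028,0.0442,-0.0035,0,0],[-0.001,-0.014,0.027,0.0442,-0.0035,0,0],[-0.001,-0.018,0.026,0.0442,-0.0035,0,0],[-0.002,-0.022,0.024,0.0442,-0.0035,0,0],[-0.002,-0.026,0.023,0.0442,-0.0035,0,0],[-0.002,-0.03,0.021,0.0442,-0.0035,0,0],[-0.003,-0.033,0.018,0.0442,-0.0035,0,0],[-0.003,-0.032,0.035,0.0442,-0.0035,0,0],[-0.003,-0.035,0.032,0.0442,-0.0035,0,0],[-0.003,-0.038,0.029,0.0442,-0.0035,0,0],[-0.003,-0.04,0.026,0.0442,-0.0035,0,0],[0,0,0,0,0,0,0],[0,0,0,0,0,0,0],[0,0,0,0,0,0,0],[0,0,0,0,0,0,0]])

```text
clock: 19.35
position: [451.3, -101.3, 287.6]
ee_rot: [-0.638, 0.689, 0.232, 0.252]
contact_force: [-0.5, 0.5, -1.9]
gripper_width: 17.1
grasp_force: 59.1
```

```bash
python3 - <<'E'
from h import *
s,d,Q=wq();print(s["gripper_width"],s["position"],s["contact_force"],s["joints"].round(2));print(d["T"][:3,2].round(3))
h=cv2.cvtColor(d["image"],cv2.COLOR_RGB2HSV);m=((h[...,0]<15)&(h[...,1]>90)&(h[...,2]<160)).astype(np.uint8)
n,_,st,c=cv2.connectedComponentsWithStats(m);print([(st[i,:5].tolist(),Q[int(c[i][1]),int(c[i][0])].round().tolist()) for i in range(1,n) if st[i,4]>150])
a=grab("top");np.savez("top6.npz",**a);save("w6",d["image"]);save("t6",a["image"])
E
```

```text
17.06790600412884 [ 451.3343855  -101.33131465  287.55444953] [-0.47076041  0.54518042 -1.92234298] [-0.39  0.22  0.05 -0.66 -1.64  0.35]
[ 0.051  0.642 -0.765]
[]
```

Request:
servo_tool(plan=[[0,0,0.01,-0.0565,0.0045,0,0],[0,0.01,0,-0.0565,0.0045,0,0],[0,0.02,0,-0.0565,0.0045,0,0],[0,0.03,0,-0.0565,0.0045,0,0],[0,0.03,0,-0.0565,0.0045,0,0],[0,0.04,0,-0.0565,0.0045,0,0],[0,0.05,0,-0.0565,0.0045,0,0],[0,0.06,0,-0.0565,0.0045,0,0],[0,0.06,0,-0.0565,0.0045,0,0],[0,0.08,0,-0.0585,0.0045,0,0],[-0.01,0.1,0,0,0,-0.015,0],[-0.015,0.12,0,0,0,-0.015,0],[-0.015,0.12,0,0,0,-0.015,0],[-0.015,0.12,0,0,0,-0.015,0],[-0.015,0.12,-0.03,0,0,-0.015,0],[-0.015,0.12,-0.08,0,0,-0.015,0],[-0.009,0.08,-0.12,0,0,0,0],[0,0.04,-0.15,0,0,0,0],[0,0,-0.15,0,0,0,0],[0,0,0,0,0,0,0]])

```text
clock: 21.95
position: [421.5, 256.5, 128.8]
ee_rot: [-0.595, 0.773, -0.133, -0.176]
contact_force: [-0.6, 0.2, -0.8]
gripper_width: 17.5
grasp_force: 59.0
```

```bash
python3 - <<'E'
from h import *
s,d,Q=wq();print(s["gripper_width"],s["position"],s["contact_force"],s["clock"]);A=d["T"][:3,:3];print(A.round(3))
T0=R.from_quat([-0.596,0.773,-0.132,-0.171]);rv=(T0*R.from_quat(s["ee_rot"]).inv()).as_rotvec();print("rot share to original",rv/2,"shift",(np.array([423.1,258.1,12.6])-s["position"])/300)
print("rims",[[Q[r,c].round().tolist() for c in(213,320,427)] for r in(60,100,143)])
h=cv2.cvtColor(d["image"],cv2.COLOR_RGB2HSV);m=((h[...,0]<15)&(h[...,1]>90)&(h[...,2]<160));print("brown in pan",m[:140,230:410].sum())
a=grab("top");P=pts(a);np.savez("top7.npz",**a)
save("t7",cv2.resize(a["image"][195:285,360:480],None,fx=6,fy=6,interpolation=cv2.INTER_CUBIC))
E
```

```text
17.450990319703152 [421.49874362 256.4944363  128.80562126] [-0.59270613  0.21693422 -0.76254763] 21.95
[[-0.229 -0.967 -0.113]
 [-0.873  0.256 -0.415]
 [ 0.43   0.003 -0.903]]
rot share to original [ 0.00394639 -0.00270637  0.00065397] shift [ 0.00533752  0.00535188 -0.38735207]
rims [[[450.0, 179.0, 192.0], [395.0, 159.0, 141.0], [258.0, 101.0, 1.0]], [[453.0, 200.0, 195.0], [402.0, 185.0, 141.0], [365.0, 222.0, 194.0]], [[457.0, 218.0, 194.0], [414.0, 230.0, 195.0], [371.0, 241.0, 195.0]]]
brown in pan 0
```

View pics/t7.png

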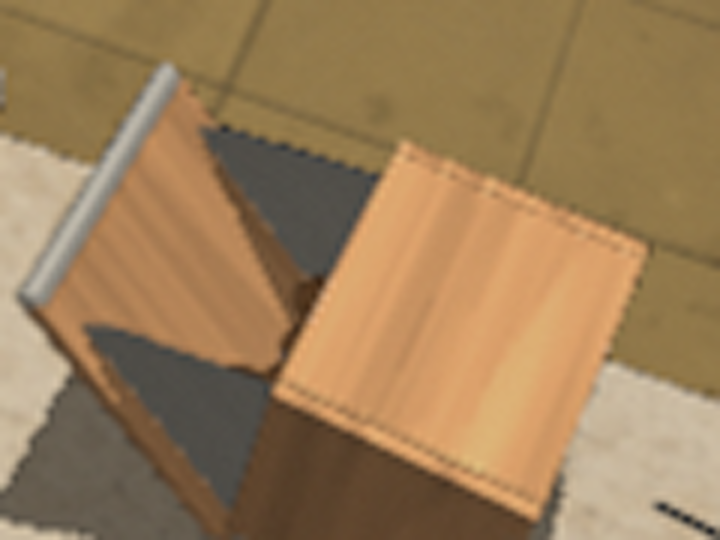

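The bin is open with walnuts down at the hinge corner (crop (300,310)) and the pan is empty. I set the scoop down.

Request:
servo_tool(plan=[[0.005,0.005,-0.05,0.004,-0.003,0,0],[0,0,-0.09,0,0,0,0],[0,0,-0.1,0,0,0,0],[0,0,-0.07,0,0,0,0],[0,0,-0.03,0,0,0,0],[0,0,-0.018,0,0,0,0],[0,0,-0.012,0,0,0,0],[0,0,-0.008,0,0,0,0],[0,0,-0.006,0,0,0,0],[0,0,0,0,0,0,0]])

```text
clock: 23.3
position: [424.8, 259.3, 16.0]
ee_rot: [-0.596, 0.774, -0.131, -0.167]
contact_force: [0.1, 0.5, -1.1]
gripper_width: 17.2
grasp_force: 59.0
```

```bash
python3 - <<'E'
from h import *
s,d,Q=wq();print(s["position"],s["contact_force"])
print("rims",[[Q[r,c].round(1).tolist() for c in(213,216,320,424,427)] for r in(20,60,100,143)])
E
```

```text
[424.75591685 259.33763101  16.03924533] [ 0.11605479  0.46773289 -1.0589332 ]
rims [[[457.9, 112.3, 19.3], [447.2, 161.8, 77.4], [391.6, 135.6, 26.3], [314.6, 135.5, 0.7], [311.6, 135.0, -1.0]], [[452.2, 181.9, 79.1], [450.9, 182.4, 79.3], [398.6, 162.1, 26.5], [363.0, 205.8, 79.3], [321.1, 164.9, -1.0]], [[455.8, 200.9, 80.3], [454.3, 201.7, 81.2], [405.3, 187.6, 27.0], [369.3, 224.1, 80.8], [368.1, 224.5, 81.0]], [[459.6, 219.7, 80.7], [458.1, 220.5, 81.9], [416.6, 231.2, 81.1], [374.9, 242.1, 80.6], [374.1, 242.6, 81.4]]]
```

Request:
servo_tool(plan=[[0,0,-0.005,0,0,0,0],[0,0,-0.005,0,0,0,0],[0,0,-0.003,0,0,0,0],[0,0,0,0,0,0,0],[0,0,0,0,0,0,0]])

```text
clock: 23.98
position: [425.0, 259.5, 12.6]
ee_rot: [-0.596, 0.774, -0.132, -0.167]
contact_force: [0.3, 0.7, 4.3]
gripper_width: 17.1
grasp_force: 59.7
```

```bash
python3 - <<'E'
from h import *
s,d,Q=wq();print(s["position"],s["contact_force"])
print("rims",[[Q[r,c].round(1).tolist() for c in(213,216,320,424,427)] for r in(20,60,100,143)])
E
```

```text
[424.97808739 259.46441221  12.61781365] [0.30369937 0.70829088 4.30134665]
rims [[[457.6, 115.2, 19.2], [447.2, 163.3, 75.6], [392.2, 136.8, 24.4], [356.8, 186.7, 74.8], [314.2, 137.8, -0.2]], [[452.4, 182.1, 75.7], [451.2, 182.4, 75.8], [398.9, 162.4, 23.5], [363.5, 206.2, 76.5], [362.3, 206.6, 76.6]], [[455.7, 201.6, 78.0], [454.8, 201.3, 76.8], [405.7, 188.2, 24.6], [368.9, 223.7, 76.2], [368.6, 224.8, 78.2]], [[459.3, 220.6, 79.1], [458.4, 220.5, 78.2], [417.0, 231.7, 78.8], [375.4, 242.3, 77.7], [374.3, 242.7, 78.2]]]
```

Request:
servo_tool(plan=[[0,0,0,0,0,0,0.3],[0,0,0,0,0,0,0.55],[0,0,0,0,0,0,0.55],[0,0,0,0,0,0,0.55],[0.0043,0.016,0.035,0,0,0,0.55],[0.0085,0.032,0.071,0,0,0,0.55],[0.0085,0.032,0.071,0,0,0,0.55],[0.0085,0.032,0.071,0,0,0,0.55],[0.0085,0.032,0.071,0,0,0,0.55],[0.0042,0.016,0.036,0,0,0,0.4],[0,0,0.12,0,0,0,0],[0,-0.03,0.15,0,0,0,0],[0,-0.08,0.1,0,0,0,0]])

```text
clock: 25.65
position: [437.8, 274.9, 231.4]
ee_rot: [-0.596, 0.774, -0.131, -0.166]
contact_force: [-0.7, -1.1, -0.6]
gripper_width: -0.0
grasp_force: 0.0
```

```bash
python3 - <<'E'
from h import *
s=arm.read_state();print(s["position"],s["gripper_width"],s["contact_force"])
a=grab("top");P=pts(a);v,u=np.mgrid[:400,:640];z=P[...,2]
b=(u>230)&(u<335)&(v>185)&(v<255)
m=b&(z>64)&(z<90);q=P[m];r=cv2.minAreaRect(q[:,:2].astype(np.float32));print(r,np.percentile(q[:,2],[5,50,95]))
E
```

```text
[437.80620592 274.87119103 231.35252084] -0.028569878150472395 [-0.70381438 -1.12061935 -0.62183841]
((417.14605712890625, 229.20236206054688), (236.6693115234375, 97.01243591308594), 74.89209747314453) [65.40133016 73.94488657 79.6152373 ]
```

Request:
servo_tool(plan=[[0.004,-0.1,0,0,0,0.01,0],[0.005,-0.14,0,0,0,0.015,0],[0.005,-0.16,0,0,0,0.015,0],[0.006,-0.16,0,0,0,0.015,0],[0.006,-0.16,0,0,0,0.015,0],[0.006,-0.16,0,0,0,0.015,0],[0.006,-0.16,0,0,0,0.005,0],[0.006,-0.11,0,0,0,0,0],[0,-0.05,-0.03,0,0,0,0],[0,0,-0.1,0,0,0,0],[0,0,-0.12,0,0,0,0],[0,0,-0.1,0,0,0,0],[0,0,-0.08,0,0,0,0],[0,0,0,0,0,0,0]])

```text
clock: 27.45
position: [449.2, -86.0, 99.0]
ee_rot: [-0.663, 0.717, -0.145, -0.157]
contact_force: [0.4, -1.1, 0.0]
gripper_width: 0.0
grasp_force: 0.0
```

Request:
servo_tool(plan=[[0,-0.045,0.003,0,0,0,0],[0,-0.045,0.003,0,0,0,0],[0,-0.03,0.006,0,0,0,0],[-0.001,-0.027,0.02,0,0,0,0],[-0.001,-0.027,0.023,0,0,0,0],[-0.001,-0.027,0.023,0,0,0,0],[-0.001,-0.027,0.022,0,0,0,0],[-0.002,-0.027,0.015,0,0,0,0],[-0.002,-0.027,0.013,0,0,0,0],[-0.002,-0.027,0.012,0,0,0,0],[-0.002,-0.027,0.01,0,0,0,0],[-0.002,-0.027,0.01,0,0,0,0],[-0.002,-0.027,0.01,0,0,0,0],[-0.002,-0.027,0.006,0,0,0,0],[-0.002,-0.027,0.005,0,0,0,0],[0,0,0,0,0,0,0],[0,0,0,0,0,0,0]])

```text
clock: 29.58
position: [444.7, -218.9, 154.9]
ee_rot: [-0.663, 0.718, -0.146, -0.155]
contact_force: [0.2, -0.6, 0.3]
gripper_width: 0.1
grasp_force: 0.0
```

```bash
python3 - <<'E'
from h import *
a=grab("top");P=pts(a);print(arm.read_state()["contact_force"])
for r in(230,235,240):print([P[r,c].round().tolist() for c in range(395,424,3)])
E
```

```text
[ 1.0299946   0.04293572 -0.74927601]
[[569.0, -164.0, 3.0], [1192.0, -106.0, -864.0], [431.0, -198.0, 209.0], [439.0, -206.0, 205.0], [1208.0, -160.0, -850.0], [1230.0, -176.0, -870.0], [1235.0, -194.0, -865.0], [448.0, -239.0, 214.0], [456.0, -247.0, 208.0], [481.0, -255.0, 180.0]]
[[551.0, -171.0, 0.0], [556.0, -181.0, -1.0], [561.0, -191.0, -2.0], [564.0, -201.0, 1.0], [574.0, -210.0, -6.0], [1187.0, -189.0, -862.0], [427.0, -237.0, 212.0], [433.0, -245.0, 210.0], [457.0, -252.0, 182.0], [461.0, -261.0, 182.0]]
[[531.0, -178.0, -2.0], [538.0, -188.0, -4.0], [540.0, -198.0, -1.0], [545.0, -208.0, -1.0], [547.0, -217.0, 2.0], [406.0, -234.0, 213.0], [410.0, -242.0, 213.0], [436.0, -249.0, 181.0], [440.0, -258.0, 181.0], [442.0, -266.0, 183.0]]
```

It has fallen shut. I give it a gentle confirming press, then back off.

Request:
servo_tool(plan=[[0,-0.03,0.003,0,0,0,0],[0,-0.03,0,0,0,0,0],[0,-0.014,0,0,0,0,0],[0,-0.007,0,0,0,0,0],[0,0,0,0,0,0,0]])

```text
clock: 30.25
position: [444.9, -241.0, 155.6]
ee_rot: [-0.663, 0.718, -0.145, -0.153]
contact_force: [-6.3, 22.2, 7.6]
gripper_width: 0.2
grasp_force: 10.8
```

Pressed with about 22 N against the stop, so it is shut. I retreat.

Request:
servo_tool(plan=[[0,0.03,0,0,0,0,0],[0,0.1,0,0,0,0,0],[0,0.15,0.05,0,0,0,0],[0,0.1,0.15,0,0,0,0],[-0.05,0.05,0.15,0,0,0,0],[0,0,0,0,0,0,0],[0,0,0,0,0,0,0]])

```text
clock: 31.12
position: [429.3, -114.3, 260.4]
ee_rot: [-0.663, 0.718, -0.146, -0.155]
contact_force: [0.2, -0.4, -0.1]
gripper_width: 0.1
grasp_force: 0.0
```

```bash
python3 - <<'E'
from h import *
s=arm.read_state();print(s["clock"],s["position"],s["contact_force"])
a=grab("top");P=pts(a);o=dict(np.load("top0.npz"));O=pts(o)
for r in(230,235,240):print([P[r,c].round().tolist() for c in range(401,424,3)],[O[r,c].round().tolist() for c in range(401,424,3)])
v,u=np.mgrid[:400,:640];z=P[...,2]
def cen(n,w,lo):
    for X in(O,P):
        m=(u>=w[0])&(u<w[1])&(v>=w[2])&(v<w[3])&(X[...,2]>lo)&(X[...,2]<130);print(n,m.sum(),X[m].mean(0).round(1))
cen("tin",(335,362,198,242),100);cen("jar",(225,248,160,195),80);cen("salt",(208,228,185,212),80)
# new bumps on worktop vs start (stray walnuts)
d=(z-O[...,2]);m=((d>10)&(z>8)&(z<60)&(P[...,0]>200)&(P[...,0]<600)&(abs(P[...,1])<550)).astype(np.uint8)
n,_,st,c=cv2.connectedComponentsWithStats(m);print([(st[i].tolist(),P[int(c[i][1]),int(c[i][0])].round().tolist()) for i in range(1,n) if st[i,4]>15])
E
```

```text
31.125 [ 429.25896516 -114.33293825  260.39262882] [ 0.23852597 -0.41434217 -0.09692798]
[[1204.0, -123.0, -869.0], [1201.0, -142.0, -853.0], [1212.0, -159.0, -857.0], [1219.0, -177.0, -855.0], [1233.0, -194.0, -862.0], [446.0, -239.0, 216.0], [452.0, -248.0, 213.0], [-232.0, -263.0, 1135.0]] [[1197.0, -124.0, -859.0], [1208.0, -141.0, -863.0], [1213.0, -159.0, -858.0], [1223.0, -177.0, -860.0], [1227.0, -195.0, -854.0], [445.0, -240.0, 218.0], [454.0, -248.0, 211.0], [479.0, -255.0, 182.0]]
[[559.0, -191.0, 2.0], [566.0, -201.0, -2.0], [567.0, -211.0, 5.0], [1186.0, -189.0, -861.0], [426.0, -237.0, 214.0], [432.0, -245.0, 212.0], [457.0, -252.0, 182.0], [464.0, -261.0, 178.0]] [[559.0, -191.0, 1.0], [565.0, -201.0, -0.0], [568.0, -211.0, 3.0], [1189.0, -188.0, -865.0], [426.0, -237.0, 214.0], [431.0, -245.0, 213.0], [459.0, -252.0, 179.0], [464.0, -261.0, 178.0]]
[[544.0, -197.0, -7.0], [543.0, -208.0, 1.0], [549.0, -217.0, -1.0], [405.0, -234.0, 214.0], [409.0, -242.0, 214.0], [435.0, -249.0, 183.0], [441.0, -258.0, 180.0], [445.0, -266.0, 179.0]] [[540.0, -198.0, -0.0], [544.0, -208.0, 0.0], [550.0, -217.0, -1.0], [406.0, -234.0, 214.0], [410.0, -242.0, 213.0], [437.0, -249.0, 180.0], [440.0, -258.0, 181.0], [446.0, -266.0, 178.0]]
tin 308 [510.9  -1.7 107.2]
tin 304 [511.5  -1.4 107.2]
jar 140 [512.2 486.6  89. ]
jar 0 [nan nan nan]
salt 46 [387.9 495.9  86.1]
salt 0 [nan nan nan]
[]<stdin>:8: RuntimeWarning: Mean of empty slice.
  ret = um.true_divide(
```

```bash
python3 - <<'E'
from h import *
b=grab("side");P=pts(b);O=pts(dict(np.load("side0.npz")))
for n,c,h in(("jar",(514,488),90),("salt",(388,496),90)):
    for X in(O,P):
        m=(np.hypot(X[...,0]-c[0],X[...,1]-c[1])<45)&(X[...,2]>15)&(X[...,2]<h+8);print(n,m.sum(),X[m].mean(0).round(1),X[m][:,2].max())
print(arm.job_done())
E
```

```text
jar 814 [505.2 503.7  62.2] 95.38593520481754
jar 816 [505.3 503.7  62.3] 94.81202182260836
salt 485 [384.7 512.5  55.2] 93.17330217332562
salt 488 [384.9 512.3  55. ] 91.9293542487726
the job is handed in; nothing more can be done
None
```

The job is handed in at about 31 s: the walnuts are in the bin with none left in the scoop or on the worktop, the empty scoop lies flat on the board, the front is shut, and the jar, shaker and tin have not moved; I did not count all five inside the bin.

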